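# Unpack a carrier case onto the bent rail

### The job

Open the hinged carrier case and check what is packed in it. Only green specimen carriers belong there: stand whatever else you find (a dropper bottle, a magnifier, or both) upright in the white specimen tray. Thread every green carrier over the free end of the bent rail, slide it round both bends to the orange stop, so that the carriers hang upright in one row, pushed up against the stop and each other; then shut the empty case's lid completely. Do not shift the timer that stands by the tray.

Things in the scene. Friction and masses are not known exactly. Their poses are not given: they have to be found in the camera images.
- lid (a joint): lid of the carrier case, rad: 0 shut, grows as it is lifted, up to 1.9; stiff hinge (about 0.35 N m of friction), it stays where it is left. Starts shut or a little ajar (up to 0.2)
- lid_tab (a point): grip point in the black tab at the middle of the lid's front edge. Tab 24 mm wide (along the hinge), 34 mm long (jutting away from the hinge), 14 mm thick; pinch it across its 24 mm from above, it can turn between the fingers. Lid shut: 65 mm above the bench, jutting toward the robot; it turns with the lid and points up at 1.57 rad
- lid_hinge (a point): middle of the lid's hinge line, on the case's far rim, 45 mm above the bench; the line runs along the case's y axis. It is 165 mm (level) and 20 mm (height) from lid_tab when shut
- case: grey carrier case, fixed: 146 mm deep (x), 274 wide (y), 45 high, with a blue lid 52 mm high; walls, floor 4 mm; black filler 30 mm thick along the inside at the hinge. Origin: centre of the underside; x from front (tab) to hinge, y along five bays, centres at x = -15, y = -108, -54, 0, 54, 108 mm, 50 wide, dividers as high as the walls. Things stand one to a bay
- rail: bent rail, fixed: level round steel rod 12 mm thick, axis 130 mm above the bench, on one post behind the stop; base plate 10 mm. Origin on the bench. In x, y (mm) the rod runs from the free tip (-50, 136) along -y, bends (radius 36 mm, corner point (-50, 30)) to run along +x, bends likewise (corner (50, 30)) to run along -y, and ends at the orange stop (50, -115)
- rail_tip (a point): free end of the rod, on its axis; a carrier's sleeve is threaded over it, bore along the rod, and turned with the rod round the bends
- rail_stop (a point): face of the orange stop disc (38 mm in diameter), on the rod's axis
- tray: white specimen tray, fixed: inside 144 mm (x) by 214 mm (y), rim 20 mm high, floor 3 mm thick, a divider 2 mm thick and 15 mm high along its y axis at x = 0, so two halves 71 mm wide with centre lines at x = +/-37 mm. Origin: centre of its underside
- dropper: amber dropper bottle with black dropper cap, wrongly packed when present: body 38 mm in diameter up to 60 mm, cap 23 mm in diameter from 60 to 69 mm and 17 mm from there to 87 mm. Origin: centre of its underside, z up the bottle
- loupe: black stand magnifier, wrongly packed when present: round, 38 mm in diameter, 38 mm high, waist 33 mm in diameter between 9 and 19 mm. Origin: centre of its underside, z up
- timer: white kitchen timer with red knob, a bystander, 48x62x39 mm
- carrier1: specimen carrier 1 (may be absent; all alike): black foot block 40 (x) by 28 (y) mm, 19 mm high; on it a green level sleeve, outside 38 mm, bore 24 mm across, 30 mm long, bore along body y, 36 mm up; on top a green fin 26 (x) by 14 (y) mm, from 54 to 84 mm up. Origin: centre of the underside, z up. 0.12 kg, weight low: hangs upright on the rail. Grip the fin across its 26 mm, TCP 74 mm up.
- carrier1_bore (a point): centre of carrier 1's bore, 36 mm above its origin
- carrier2: specimen carrier 2 (may be absent; all alike): black foot block 40 (x) by 28 (y) mm, 19 mm high; on it a green level sleeve, outside 38 mm, bore 24 mm across, 30 mm long, bore along body y, 36 mm up; on top a green fin 26 (x) by 14 (y) mm, from 54 to 84 mm up. Origin: centre of the underside, z up. 0.12 kg, weight low: hangs upright on the rail. Grip the fin across its 26 mm, TCP 74 mm up.
- carrier2_bore (a point): centre of carrier 2's bore, 36 mm above its origin
- carrier3: specimen carrier 3 (may be absent; all alike): black foot block 40 (x) by 28 (y) mm, 19 mm high; on it a green level sleeve, outside 38 mm, bore 24 mm across, 30 mm long, bore along body y, 36 mm up; on top a green fin 26 (x) by 14 (y) mm, from 54 to 84 mm up. Origin: centre of the underside, z up. 0.12 kg, weight low: hangs upright on the rail. Grip the fin across its 26 mm, TCP 74 mm up.
- carrier3_bore (a point): centre of carrier 3's bore, 36 mm above its origin

How it is judged:
By the outcome, as a careful person would: the job done as asked, in the order asked, and still so for the second after the job is handed in, with the robot touching nothing.
Of carrier1, carrier2, carrier3 only 2 to 3 are there at a start; the rules pass over those that are not, and their reading is None.
Of dropper, loupe only 1 to 2 are there at a start; the rules pass over those that are not, and their reading is None.
At some moment in a run one of carrier1, carrier2, carrier3 may be knocked a few centimetres aside while the robot is not near it.
It also fails if it takes over 210 s, if anything falls off the work surface, if the arm or the gripper's body presses on something with over 40 N, if the wrist force passes 120 N, or if a joint passes its speed limit or range.

### The arm

A 6-joint arm with a two-finger parallel gripper is mounted at the origin on a cart in front of the work surface, level with it; the furniture and walls round the work are solid. World frame = base frame: x ahead of the robot, y to its left, z up, the work surface at z = 0. Lengths are in mm, angles in rad, forces in N, time in s.
With the tool pointing down it reaches from about 350 to 850 mm from the base axis. Payload 8.1 kg.
Tool frame: the origin (TCP) lies between the finger pads, 19 mm behind the fingertips; this is the grasp point; z points along the fingers, y is the line along which they close (so a half turn about z gives the same grasp; the last joint's range is limited). The gripper opens to 93 mm and grips with 3 to 60 N. Pads are 15 mm wide; open, the fingers measure 128 mm over their backs; the gripper's body (75 mm by 188 mm) begins 65 mm behind the grasp point.
Start: joints at [-0.085, 0.13, 1.488, -0, 1.523, -0.085], TCP at [600.004, 0.022, 237.435] pointing down, gripper open.
Joint ranges: [-2.96, 2.96], [-0.89, 2.26], [0.02, 2.5], [-1.34, 4.48], [0, 2.73], [-2.66, 2.66]. Speed limits (rad/s): [2.39, 2.39, 2.79, 3.14, 3.14, 3.14].

### API

Orientations are given as a rotation vector (axis times angle).
In Python, from station import state, read_camera, hand_in gives the robot as it stands.
- The arm moves only by the shell command python3 -m creep 'ROWS' [OPENING] [FORCE]. ROWS is JSON, a list that holds one entry, the list of rows, each a list of 4 numbers: the shift along the tool's x, y, z in cm, then the turn about the tool's z in degrees. In form: [[[x, y, z, turn], ...]]. A call has 1 to 10 rows; each row shifts and turns the commanded pose from where the row before left it, along the tool's axes as they then stand; what a row does not reach is not made up. A row lasts 1/8 s, in which the tool goes at most 62.5 mm and 10.7 degrees, less where a joint would pass 70% of its speed; a pose out of reach is approached as far as the arm can. A call is refused whole if a number of a shift passes 6.25 or a number of a turn 10.7, either way. A call with a gripper value outside its range is refused whole. OPENING is the finger opening in cm, from 0 to 9.3, set as the call begins (- or left out, the last holds). The fingers move at their own pace and stop on an object; FORCE is the grip in N (left out, the last holds). Time passes only in rows, so rows that do not move let the fingers close. It gives the time, the measured TCP pose, the force, the opening and the grip force at its end, in the units of the state.
- state(): the state, without advancing time (a new reading comes with each control period).
- read_camera(name): name is "scene" or "side" or "wrist"; returns a dict with "frame" (420x560x3 uint8, blue, green, red), "depth" (420x560 float32, mm along the optical axis (not along the pixel's ray), 0 where there is no reading), "K" (3x3 intrinsics, pixels), "D" ([k1, k2, p1, p2, k3] as OpenCV has them; the pictures are not rectified), "xyz" and "rotation" of the camera in the world; the wrist camera has in their place "tool_from_camera" (4x4, takes a point from camera to tool coordinates, whose origin is the TCP and whose axes are the flange's). Camera axes: x right, y down, z forward; pixel columns grow to the right and rows downward; lengths in mm; the calibration is good to about 2 mm. A picture is of the moment at which its call begins: read the wrist's pose just before it.
- hand_in(): hands the job in; it is judged then, once.
The state is a dict: "clock": time; "q": joint angles; "joint_vel": joint speeds; "joint_torque": joint torques, N m; "tool_pos": TCP position; "tool_rot": TCP orientation; "contact_force": force on the tool from outside, world axes, zero at the start; "torque": the same for the moment, N m; "finger_gap": opening from 0.0 (shut) to 1.0 (fully open); "grasp_force": force on a finger pad.
Only numpy, scipy, OpenCV 4.12 (cv2) and the standard library are available. Lean on these libraries where they do the work, as an engineer would, in place of code of your own. Each camera call takes 0.05 s, during which the arm holds its last target. There are 200 camera calls.

## Working session

There is one attempt and no reset: what is moved stays moved. The work goes in short steps, Python scripts to look and compute and a shell command to move; the robot and the scene stay as the last step left them, time stands still between calls to the robot, and variables do not carry over. Pictures are saved under pics/ and viewed, at most 14 in all, crops included, and the job is handed in when it is done.

```bash
ls; mkdir -p pics
cat > h.py <<'E'
import numpy as np, cv2
from station import state, read_camera
from scipy.spatial.transform import Rotation as R
def rot(r):
    r=np.array(r,float)
    return r if r.shape==(3,3) else R.from_rotvec(r).as_matrix()
def cam(name):
    s=state(); c=read_camera(name)
    if name=="wrist":
        T=np.array(c["tool_from_camera"]); Rt=rot(s["tool_rot"])
        c["R"]=Rt@T[:3,:3]; c["t"]=Rt@T[:3,3]+np.array(s["tool_pos"])
    else:
        c["R"]=rot(c["rotation"]); c["t"]=np.array(c["xyz"],float)
    return c
def cloud(c):
    h,w=c["depth"].shape
    u,v=np.meshgrid(np.arange(w),np.arange(h))
    n=cv2.undistortPoints(np.stack([u,v],-1).reshape(-1,1,2).astype(np.float32),np.array(c["K"]),np.array(c["D"])).reshape(h,w,2)
    d=c["depth"][...,None]
    P=np.concatenate([n*d,d],-1)@c["R"].T+c["t"]
    P[c["depth"]<=0]=np.nan
    return P
def ray(c,u,v,z):
    n=cv2.undistortPoints(np.array([[[u,v]]],np.float32),np.array(c["K"]),np.array(c["D"]))[0,0]
    d=c["R"]@np.array([n[0],n[1],1]); return c["t"]+d*(z-c["t"][2])/d[2]
E
python3 - <<'E'
from h import *
s=state(); print(s)
for n in ["scene","side","wrist"]:
    c=cam(n); cv2.imwrite(f"pics/{n}0.png",c["frame"]); print(n,c["t"].round(),c["R"].round(2).tolist())
    np.savez(f"pics/{n}0.npz",P=cloud(c),f=c["frame"])
a=[cv2.imread(f"pics/{n}0.png") for n in ["scene","side"]]
cv2.imwrite("pics/both0.png",cv2.resize(np.vstack(a),None,fx=.71,fy=.71))
E
```

```text
pics
{'clock': 0.0, 'q': array([-8.54143045e-02,  1.31140902e-01,  1.48927921e+00, -1.86345225e-05,
        1.52302367e+00, -8.54278759e-02]), 'joint_vel': array([-6.70664645e-04, -6.37717486e-05, -6.12275292e-04,  1.86661130e-03,
       -1.12719351e-03,  2.01758827e-04]), 'joint_torque': array([-1.61290725e-03, -5.59853125e+01, -4.91755986e+01,  7.67333270e-02,
        3.59135563e-02, -2.97389461e-04]), 'tool_pos': array([5.99454703e+02, 5.37491997e-02, 2.36399580e+02]), 'tool_rot': array([-2.22043231e+00, -2.22046446e+00,  1.89468584e-03]), 'contact_force': array([-0.27202932,  0.64111006,  0.90518009]), 'torque': array([-0.00456848, -0.01668729,  0.01505514]), 'grasp_force': 0.0, 'finger_gap': 0.9998178246870322}
scene [-809. -948. 1055.] [[0.58, -0.41, 0.7], [-0.82, -0.29, 0.5], [-0.0, -0.86, -0.51]]
side [871. 941. 975.] [[-0.94, 0.23, -0.26], [0.34, 0.6, -0.72], [-0.01, -0.76, -0.65]]
wrist [600.  72. 384.] [[1.0, 0.0, -0.0], [0.0, -0.97, -0.26], [-0.0, 0.26, -0.97]]
```

View pics/both0.png

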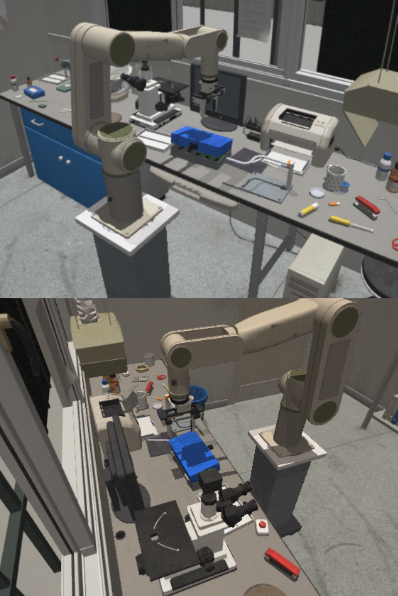

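View pics/wrist0.png

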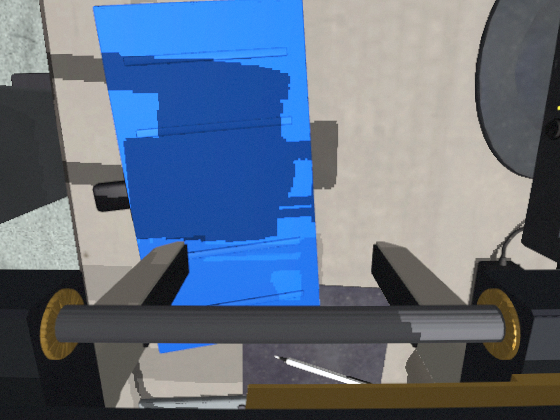

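Run:
```python
from h import *
for n in ["scene","side","wrist"]:
    d=np.load(f"pics/{n}0.npz"); P=d["P"]; f=d["f"]; hsv=cv2.cvtColor(f,cv2.COLOR_BGR2HSV)
    ok=np.isfinite(P[...,0])&(P[...,0]>250)&(P[...,0]<950)&(np.abs(P[...,1])<700)&(P[...,2]>-30)&(P[...,2]<250)
    H,S,V=[hsv[...,i].astype(int) for i in range(3)]
    def rep(name,m):
        m=m&ok
        k,l,st,ce=cv2.connectedComponentsWithStats(m.astype(np.uint8))
        for i in np.argsort(-st[1:,4])[:4]+1:
            if st[i,4]<15: continue
            q=P[l==i]; print(n,name,st[i].tolist(),q.mean(0).round(),np.percentile(q,3,axis=0).round(),np.percentile(q,97,axis=0).round())
            if name=="blue": 
                qq=q[q[:,2]>60]
                if len(qq)>300:
                    r=cv2.minAreaRect(qq[:,:2].astype(np.float32)); print("  rect",r); A=np.c_[qq[:,:2],np.ones(len(qq))]; print("  plane",np.linalg.lstsq(A,qq[:,2],rcond=None)[0])
    rep("blue",(H>100)&(H<125)&(S>150))
    rep("orange",(H>6)&(H<20)&(S>150)&(V>120))
    rep("red",((H<5)|(H>175))&(S>150)&(V>120))
    rep("white",(S<25)&(V>185))
    rep("rod",(P[...,2]>118)&(P[...,2]<145))
s=np.load("pics/scene0.npz")["f"]; t=np.load("pics/side0.npz")["f"]
cv2.imwrite("pics/crop1.png",cv2.resize(np.hstack([s[130:300,180:450],t[170:420,170:440][:170]]),None,fx=1.45,fy=1.45))
```

```text
scene blue [242, 178, 85, 43, 2102] [525. -11. 103.] [ 471. -129.   73.] [617. 132. 122.]
  rect ((549.8872680664062, 6.5408477783203125), (161.5950927734375, 276.7834777832031), 4.570731163024902)
  plane [-2.83374911e-03  3.04658147e-02  1.05376742e+02]
scene orange [464, 285, 10, 4, 33] [ 545. -685.    7.] [ 531. -698.    2.] [ 562. -674.   11.]
scene white [381, 147, 94, 45, 1137] [ 863. -410.  192.] [ 794. -532.  170.] [ 945. -244.  207.]
scene white [320, 213, 112, 32, 739] [ 675. -382.   48.] [ 425. -479.    3.] [ 791. -269.  146.]
scene white [383, 198, 56, 22, 380] [ 802. -376.   52.] [ 777. -469.   47.] [ 829. -279.   57.]
scene white [197, 185, 44, 18, 339] [556. 317.   3.] [522. 228.  -3.] [589. 407.  14.]
scene rod [367, 175, 108, 36, 941] [ 772. -402.  133.] [ 750. -550.  119.] [ 872. -224.  144.]
scene rod [195, 134, 66, 21, 463] [706. 399. 132.] [615. 326. 119.] [817. 485. 144.]
scene rod [319, 219, 96, 21, 418] [ 491. -358.  132.] [ 419. -482.  122.] [ 539. -230.  141.]
scene rod [241, 185, 73, 24, 280] [494.   2. 121.] [ 475. -126.  118.] [519. 133. 125.]
side blue 
[... 1468 characters left out ...]
e [158, 343, 55, 10, 289] [ 510. -127.  118.] [ 495. -130.  115.] [ 533. -121.  123.]
wrist white [303, 0, 229, 303, 33549] [739.  43.   0.] [ 640. -113.   -1.] [848. 172.   2.]
wrist white [55, 79, 66, 85, 3373] [395.  62.  -0.] [367.  21.  -2.] [421. 101.   1.]
wrist white [71, 185, 69, 82, 2734] [395. -64.  -0.] [ 368. -102.   -2.] [430. -13.   1.]
wrist white [44, 0, 86, 58, 2337] [394. 155.  -0.] [368. 130.  -2.] [432. 179.   1.]
wrist rod [93, 4, 79, 256, 8749] [492.  61. 120.] [477. -27. 118.] [508. 138. 123.]
wrist rod [157, 343, 34, 10, 229] [ 505. -125.  120.] [ 495. -130.  118.] [ 518. -121.  123.]
wrist rod [171, 294, 12, 12, 59] [513. -81. 119.] [509. -85. 118.] [517. -76. 120.]
```

View pics/crop1.png

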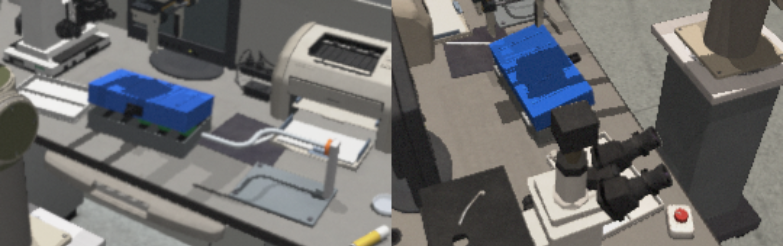

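Run:
```python
from h import *
d=np.load("pics/wrist0.npz"); P=d["P"]; f=d["f"].astype(int)
m=np.zeros(f.shape[:2],bool); m[175:220,85:135]=True
m&=(f.max(2)<70)&(P[...,2]>40)
q=P[m]; print(len(q),q.mean(0),np.percentile(q,[2,98],axis=0)); print(cv2.minAreaRect(q[:,:2].astype(np.float32)))
# blue edges: top plane fit
hsv=cv2.cvtColor(d["f"],cv2.COLOR_BGR2HSV); b=(hsv[...,0]>100)&(hsv[...,0]<125)&(hsv[...,1]>150)
for v in (30,100,170,230,280):
    for side in (0,-1):
        u=np.where(b[v]&(P[v,:,2]>60))[0][side]; print(v,u,P[v,u].round(1))
for v in (100,130,280): print([P[v,u].round(0).tolist() for u in range(135,320,30)])
```

```text
628 [459.49871772   2.75288815 100.55881619] [[447.51385634  -7.29990291  94.13731162]
 [473.11272035  15.50636641 103.85113728]]
((460.5887451171875, 6.678681373596191), (30.092023849487305, 29.3214168548584), 5.557382583618164)
30 97 [474.9 126.2 122.3]
30 303 [616.9 130.6  97.1]
100 110 [478.8  80.  122.4]
100 307 [620.9  80.4  95.5]
170 123 [482.8  29.7 122.8]
170 311 [625.3  25.3  95.8]
230 135 [486.8 -17.5 122.5]
230 315 [629.9 -26.4  95.9]
280 184 [553.5  -6.7 228. ]
280 317 [633.  -73.4  96. ]
[[496.0, 80.0, 120.0], [516.0, 80.0, 116.0], [537.0, 80.0, 111.0], [559.0, 80.0, 108.0], [581.0, 80.0, 104.0], [604.0, 80.0, 102.0], [636.0, 83.0, -1.0]]
[[493.0, 59.0, 119.0], [515.0, 59.0, 118.0], [536.0, 58.0, 114.0], [558.0, 58.0, 108.0], [581.0, 58.0, 105.0], [604.0, 58.0, 100.0], [637.0, 53.0, 0.0]]
[[544.0, 10.0, 261.0], [553.0, 6.0, 254.0], [529.0, -64.0, 116.0], [553.0, -66.0, 110.0], [579.0, -68.0, 107.0], [604.0, -71.0, 101.0], [631.0, -73.0, 98.0]]
```

```bash
python3 -m creep '[[[0.36,-4.8,0,0],[0,-4.8,0,0],[0,-4.8,0,0],[0,0,0,10.675],[0,0,0,10.675],[0,0,0,10.675],[0,0,0,10.675]]]' 5 && python3 -m creep '[[[0,0,0,10.675],[0,0,0,10.675],[0,0,0,10.675],[0,0,0,10.675],[0,0,2,0],[0,0,4,0],[0,0,2.5,0],[0,0,0,0],[0,0,0,0]]]'
python3 - <<'E'
from h import *
c=cam("wrist"); cv2.imwrite("pics/w1.png",c["frame"]); s=state(); print(s["tool_pos"],rot(s["tool_rot"]).round(3).tolist(), s["q"].round(2))
E
```

```text
clock: 1.02
tool_pos: [455.8, 3.6, 237.2]
tool_rot: [-2.881, -1.251, 0.0]
contact_force: [0.7, 0.2, -0.4]
finger_gap: 0.541
grasp_force: 0.0
clock: 2.15
tool_pos: [456.5, 3.6, 153.5]
tool_rot: [3.139, 0.126, 0.002]
contact_force: [-0.8, -0.1, 0.0]
finger_gap: 0.532
grasp_force: 0.0
[456.92501231   3.53941031 153.99057431] [[0.997, 0.08, 0.002], [0.08, -0.997, -0.0], [0.002, 0.0, -1.0]] [-0.1  -0.21  1.98  0.    1.38  1.39]
```

View pics/w1.png

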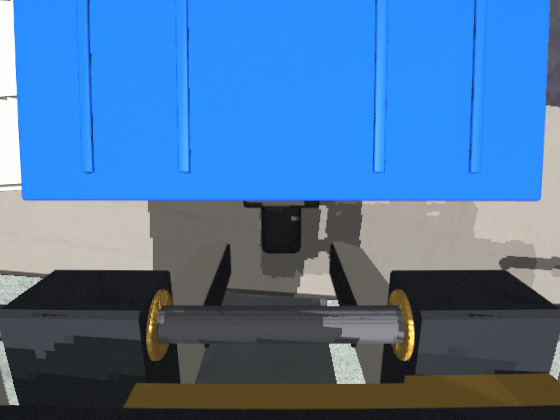

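```bash
python3 -m creep '[[[0,0,3,0],[0,0,2.8,0],[0,0,0,0]]]' && python3 -m creep '[[[0,0,0,0],[0,0,0,0],[0,0,0,0],[0,0,0,0]]]' 0 30
python3 - <<'E'
import numpy as np
r=np.hypot(168,20); a0=np.arctan2(20,168)
th=np.r_[.187,np.arange(.3,1.86,.13)]
x=-r*np.cos(a0+th); z=45+r*np.sin(a0+th)
for t,a,b in zip(th[1:],np.diff(x)/10,-np.diff(z)/10): print(round(t,2),a.round(2),b.round(2))
print(x[0],z[0],x[-1],z[-1])
E
```

```text
clock: 2.58
tool_pos: [455.1, 3.7, 93.7]
tool_rot: [-3.139, -0.126, 0.004]
contact_force: [-0.1, -0.4, -0.1]
finger_gap: 0.534
grasp_force: 0.0
clock: 3.08
tool_pos: [456.8, 3.0, 95.3]
tool_rot: [3.138, 0.126, 0.003]
contact_force: [0.5, -4.4, 1.6]
finger_gap: 0.26
grasp_force: 30.0
0.3 0.68 -1.79
0.43 1.02 -1.95
0.56 1.27 -1.8
0.69 1.49 -1.62
0.82 1.68 -1.41
0.95 1.85 -1.18
1.08 1.99 -0.93
1.21 2.09 -0.66
1.34 2.16 -0.39
1.47 2.2 -0.1
1.6 2.19 0.18
1.73 2.15 0.46
-161.35291310883184 95.88455002546218 46.380452902239604 207.7048050568364
```

```bash
python3 -m creep '[[[0.68,0,-1.79,0],[1.02,0,-1.95,0],[1.27,0,-1.8,0],[1.49,0,-1.62,0],[1.68,0,-1.41,0],[1.85,0,-1.18,0]]]' && python3 -m creep '[[[1.99,0,-0.93,0],[2.09,0,-0.66,0],[2.16,0,-0.39,0],[2.2,0,-0.1,0],[2.19,0,0.18,0],[2.15,0,0.46,0],[1.25,0,0.38,0],[0,0,0,0],[0,0,0,0]]]'
```

```text
clock: 3.82
tool_pos: [534.6, 9.2, 191.4]
tool_rot: [3.138, 0.125, -0.006]
contact_force: [-3.7, -5.4, -3.9]
finger_gap: 0.253
grasp_force: 31.7
clock: 4.95
tool_pos: [676.5, 20.5, 203.5]
tool_rot: [3.138, 0.125, 0.004]
contact_force: [3.6, -4.3, 3.3]
finger_gap: 0.252
grasp_force: 30.9
```

```bash
python3 -m creep '[[[0,0,0,0],[0,0,0,0],[0,0,-2,0],[0,0,-4,0],[-4,0,-1.5,0],[-5,0,0,0],[-5,0,0,0],[-3.7,0,0,0],[0,0,0,0]]]' 6
python3 - <<'E'
from h import *
c=cam("wrist"); cv2.imwrite("pics/w2.png",c["frame"]); s=state(); print(s["tool_pos"]); np.savez("pics/w2.npz",P=cloud(c),f=c["frame"])
for n in ["scene","side"]:
    c=cam(n); np.savez(f"pics/{n}2.npz",P=cloud(c),f=c["frame"])
E
```

```text
clock: 6.08
tool_pos: [497.2, 7.2, 278.6]
tool_rot: [-3.139, -0.126, -0.001]
contact_force: [0.8, -0.0, -0.7]
finger_gap: 0.647
grasp_force: 0.0
[498.61197717   7.22943723 278.72777086]
```

View pics/w2.png

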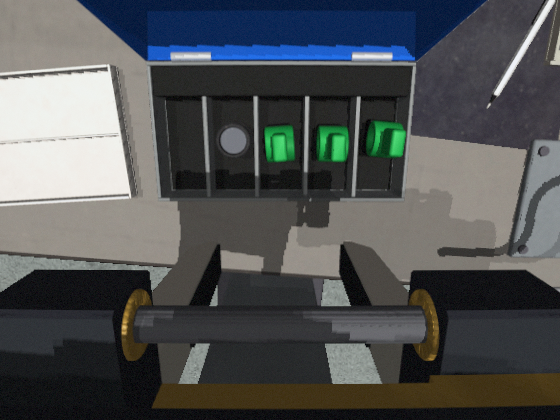

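Run:
```python
from h import *
d=np.load("pics/w2.npz"); P=d["P"]; f=d["f"]; hsv=cv2.cvtColor(f,cv2.COLOR_BGR2HSV).astype(int)
m=((hsv[...,0]>40)&(hsv[...,0]<80)&(hsv[...,1]>120)).astype(np.uint8)
k,l,st,ce=cv2.connectedComponentsWithStats(m)
for i in range(1,k):
    if st[i,4]<100: continue
    q=P[l==i]; zt=np.nanmax(q[:,2]); fin=q[q[:,2]>70]; print(st[i].tolist(),"zmax",zt.round(1),"n",len(fin)); r=cv2.minAreaRect(fin[:,:2].astype(np.float32)); print("fin",r)
q=P[125:156,218:250].reshape(-1,3); q=q[(q[:,2]>25)&(q[:,2]<60)]; h=np.percentile(q[:,2],90); q=q[q[:,2]>h-8]; print("loupe",len(q),h,cv2.minEnclosingCircle(q[:,:2].astype(np.float32)),q.mean(0))
# tray white
for nm in ["w2","scene2","side2"]:
    d2=np.load(f"pics/{nm}.npz"); P2=d2["P"]; h2=cv2.cvtColor(d2["f"],cv2.COLOR_BGR2HSV).astype(int)
    w=(h2[...,1]<30)&(h2[...,2]>150)&(P2[...,0]>420)&(P2[...,0]<700)&(P2[...,1]>150)&(P2[...,1]<460)&(P2[...,2]>-5)&(P2[...,2]<35)
    w=cv2.morphologyEx(w.astype(np.uint8),cv2.MORPH_OPEN,np.ones((3,3)))
    k,l,st,ce=cv2.connectedComponentsWithStats(w); i=1+np.argmax(st[1:,4]); q=P2[l==i]; print(nm,"tray",st[i].tolist(),np.percentile(q,[1,99],axis=0).round().tolist(),cv2.minAreaRect(q[:,:2].astype(np.float32)))
    ok=(P2[...,2]>125)&(P2[...,2]<142)&(P2[...,0]>370)&(P2[...,0]<660)&(P2[...,1]>-560)&(P2[...,1]<-180)
    q=P2[ok]; print(nm,"rod",len(q))
    if len(q)>40:
        q=q[np.argsort(-q[:,1])]; print(q[::max(1,len(q)//28)].round(0).astype(int).tolist())
```

```text
[364, 120, 42, 39, 1326] zmax 90.4 n 520
fin ((548.5001220703125, -99.89338684082031), (26.06359100341797, 14.321451187133789), 1.5641247034072876)
[264, 125, 31, 38, 1070] zmax 89.7 n 389
fin ((534.8320922851562, 11.3428373336792), (25.15016746520996, 13.936001777648926), 8.831831932067871)
[316, 125, 33, 37, 1148] zmax 90.0 n 441
fin ((539.5619506835938, -44.468017578125), (24.776872634887695, 14.333516120910645), 4.934486389160156)
loupe 877 41.83867616504819 ((533.8146362304688, 61.6356086730957), 18.989566802978516) [534.49978818  61.32530546  39.07082074]
w2 tray [0, 70, 131, 132, 14879] [[442.0, 192.0, 1.0], [592.0, 347.0, 20.0]] ((516.9779663085938, 277.09423828125), (143.78330993652344, 175.4052734375), 7.889759540557861)
w2 rod 15
scene2 tray [193, 184, 54, 27, 760] [[447.0, 187.0, -4.0], [598.0, 412.0, 21.0]] ((517.0289306640625, 299.0250549316406), (163.53465270996094, 224.5198974609375), 8.21843433380127)
scene2 rod 379
[[421, -217, 135], [416, -231, 140], [429, -239, 132], [419, -252, 131], [423, -264, 133], [421, -275, 139], [420, -287, 136], [427, -297, 136], [429, -3
[... 405 characters left out ...]
305, 20, 17, 169] [[431.0, 361.0, 0.0], [501.0, 409.0, 24.0]] ((465.30889892578125, 389.9228210449219), (84.27684020996094, 39.08584976196289), 22.741880416870117)
side2 rod 169
[[431, -264, 131], [425, -281, 138], [434, -291, 134], [431, -299, 138], [450, -304, 134], [445, -308, 136], [453, -309, 132], [503, -311, 129], [502, -312, 132], [439, -313, 136], [510, -315, 137], [468, -315, 132], [463, -317, 135], [513, -319, 131], [520, -323, 135], [526, -331, 131], [532, -340, 127], [526, -356, 135], [535, -369, 134], [527, -380, 135], [535, -397, 137], [531, -410, 138], [535, -427, 134], [537, -436, 139], [542, -451, 132], [523, -455, 131], [527, -456, 141], [530, -461, 133], [552, -476, 130]]
```

```bash
python3 -m creep '[[[0,0,0,-10.7],[0,0,0,-10.7],[0,0,0,-10.7],[0,0,0,-10.7],[0,0,0,-10.7],[0,0,0,-10.7],[0,0,0,-10.7],[0,0,0,-10.7],[0,0,0,-4.4]]]' 5.0 && python3 -m creep '[[[2.6,2,3,0],[2.53,1.96,5,0],[0,0,5,0],[0,0,5,0],[0,0,3,0],[0,0,0,0]]]'
python3 - <<'E'
from h import *
s=state(); print(s["tool_pos"],rot(s["tool_rot"]).round(3).tolist(), s["q"].round(2))
d=np.load("pics/w2.npz"); 
for nm in ["w2","scene2","side2"]:
    d=np.load(f"pics/{nm}.npz"); P=d["P"]; h=cv2.cvtColor(d["f"],cv2.COLOR_BGR2HSV).astype(int)
    b=(h[...,0]>100)&(h[...,0]<130)&(h[...,1]>120)&(P[...,0]>560)&(P[...,0]<760)&(abs(P[...,1])<200)
    q=P[b]
    for z in (80,110,140,170,185):
        for y in(-115,-60,0,110):
            r=q[(abs(q[:,2]-z)<6)&(abs(q[:,1]-y)<12)]
            if len(r)>3: print(nm,z,y,len(r),r[:,0].min().round(),r[:,0].mean().round())
E
```

```text
clock: 7.35
tool_pos: [500.1, 7.2, 277.5]
tool_rot: [-2.125, -2.313, 0.0]
contact_force: [-0.2, 0.1, -1.0]
finger_gap: 0.537
grasp_force: 0.0
clock: 8.1
tool_pos: [532.6, 61.5, 64.3]
tool_rot: [-2.127, -2.306, 0.007]
contact_force: [0.7, -0.3, -0.2]
finger_gap: 0.541
grasp_force: 0.0
[532.55695579  61.54576172  64.31847863] [[-0.08, 0.997, -0.007], [0.997, 0.08, -0.0], [0.0, -0.007, -1.0]] [ 0.02  0.12  1.83  0.    1.2  -0.06]
w2 80 -115 258 634.0 655.0
w2 110 -115 237 639.0 653.0
w2 140 -115 161 646.0 653.0
w2 170 -115 18 651.0 652.0
scene2 80 -115 21 634.0 655.0
scene2 80 -60 12 673.0 680.0
scene2 80 0 17 671.0 676.0
scene2 80 110 21 660.0 668.0
scene2 110 -115 21 641.0 660.0
scene2 110 -60 19 673.0 686.0
scene2 110 0 19 673.0 682.0
scene2 110 110 22 666.0 674.0
scene2 140 -115 17 648.0 664.0
scene2 140 -60 20 683.0 691.0
scene2 140 0 19 679.0 687.0
scene2 140 110 17 666.0 677.0
scene2 170 -115 20 648.0 673.0
scene2 185 -115 30 651.0 674.0
scene2 185 -60 32 646.0 671.0
scene2 185 0 26 647.0 665.0
scene2 185 110 25 631.0 656.0
side2 185 -115 32 657.0 680.0
side2 185 -60 71 651.0 676.0
side2 185 0 40 648.0 679.0
side2 185 110 97 638.0 663.0
```

```bash
python3 -m creep '[[[0,0,1.6,0],[0,0,1.6,0],[0,0,0,0]]]' && python3 -m creep '[[[0,0,0,0],[0,0,0,0],[0,0,0,0],[0,0,0,0]]]' 2 15 && python3 -m creep '[[[0,0,-2,0],[0,0,-5,0],[0,0,-5,0],[0,0,-4,0],[0,0,0,0]]]'
python3 - <<'E'
from h import *
s=state(); print(s["tool_pos"],s["finger_gap"]*93)
E
```

```text
clock: 8.48
tool_pos: [533.5, 61.4, 34.4]
tool_rot: [-2.13, -2.308, 0.002]
contact_force: [0.7, -0.7, -0.2]
finger_gap: 0.536
grasp_force: 0.0
clock: 8.98
tool_pos: [535.0, 61.4, 36.3]
tool_rot: [2.13, 2.308, 0.001]
contact_force: [-0.7, -0.4, 3.8]
finger_gap: 0.393
grasp_force: 15.0
clock: 9.6
tool_pos: [536.9, 61.5, 200.0]
tool_rot: [2.127, 2.305, 0.008]
contact_force: [-0.6, -0.2, -0.3]
finger_gap: 0.392
grasp_force: 15.0
[536.88009211  61.47100558 199.99988258] 36.4909568599854
```

```bash
python3 -m creep '[[[4.75,0.9,0,0],[4.75,0.9,0,0],[4.75,0.9,0,0],[4.75,0.9,0,0],[0,0,0,10.7],[0,0,0,10.7],[0,0,0,10.7],[0,0,0,10.7],[0,0,0,10.7],[0,0,0,10.7]]]' && python3 -m creep '[[[0,0,0,10.7],[0,0,0,10.7],[0,0,0,1],[0,0,5,0],[0,0,5,0],[0,0,3,0],[0,0,0,0]]]'
python3 - <<'E'
from h import *
c=cam("wrist"); cv2.imwrite("pics/w3.png",c["frame"]); s=state(); print(s["tool_pos"])
E
```

```text
clock: 10.85
tool_pos: [554.1, 253.4, 193.4]
tool_rot: [3.034, 0.814, -0.005]
contact_force: [-0.4, 1.2, -0.1]
finger_gap: 0.389
grasp_force: 15.0
clock: 11.72
tool_pos: [552.0, 252.6, 61.4]
tool_rot: [3.132, 0.224, -0.011]
contact_force: [-0.4, 0.1, -0.6]
finger_gap: 0.391
grasp_force: 15.0
[553.78601473 253.22700901  64.09137065]
```

View pics/w3.png

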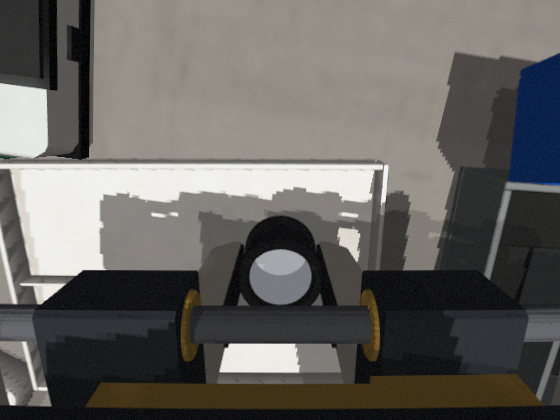

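```bash
python3 -m creep '[[[0,0,1.5,0],[0,0,1.0,0],[0,0,0,0],[0,0,0,0]]]'; python3 -c "
from h import *
s=state(); print(s['tool_pos'],s['contact_force'])"
```

```text
clock: 12.28
tool_pos: [555.3, 253.8, 40.9]
tool_rot: [-3.134, -0.219, -0.001]
contact_force: [-0.1, 0.8, -0.7]
finger_gap: 0.395
grasp_force: 15.0
[555.32909861 253.76407576  40.94260292] [-0.12488223  0.80227653 -0.69466619]
```

```bash
python3 -m creep '[[[0,0,0.3,0],[0,0,0.2,0],[0,0,0,0]]]';  python3 -m creep '[[[0,0,0.15,0],[0,0,0,0]]]'
```

```text
clock: 12.65
tool_pos: [555.0, 253.7, 35.5]
tool_rot: [-3.134, -0.219, 0.0]
contact_force: [-0.1, -0.5, -1.0]
finger_gap: 0.39
grasp_force: 15.0
clock: 12.9
tool_pos: [555.3, 253.8, 35.2]
tool_rot: [-3.134, -0.219, -0.001]
contact_force: [-4.0, -1.8, 8.8]
finger_gap: 0.392
grasp_force: 15.0
```

```bash
python3 -m creep '[[[0,0,0,0],[0,0,0,0],[0,0,-1.5,0],[0,0,-4,0],[0,0,-6,0],[0,0,-6,0],[0,0,-6,0],[-1.8,4.7,0,0],[-1.8,4.7,0,0],[-1.8,4.7,0,0]]]' 5.5 && python3 -m creep '[[[-1.8,4.7,0,0],[-1.8,4.7,0,0],[-1.8,4.7,0,0],[-1.8,4.7,0,0],[-1.8,4.7,0,0],[-1.8,4.7,0,0],[-1.8,4.7,0,0],[-1.8,4.7,0,0],[-1.8,4.7,0,0],[0,0,0,0]]]'
python3 - <<'E'
from h import *
c=cam("wrist"); cv2.imwrite("pics/w4.png",c["frame"]); s=state(); print(s["tool_pos"]); np.savez("pics/w4.npz",P=cloud(c),f=c["frame"],R=c["R"],t=c["t"],K=c["K"],D=c["D"])
E
```

```text
clock: 14.15
tool_pos: [520.8, 105.3, 270.4]
tool_rot: [3.134, 0.22, 0.003]
contact_force: [-0.4, -0.5, -0.5]
finger_gap: 0.596
grasp_force: 0.0
clock: 15.4
tool_pos: [418.3, -337.8, 269.8]
tool_rot: [3.133, 0.212, -0.0]
contact_force: [1.2, 0.2, -0.2]
finger_gap: 0.59
grasp_force: 0.0
[ 418.97754726 -336.05380273  269.64207543]
```

View pics/w4.png

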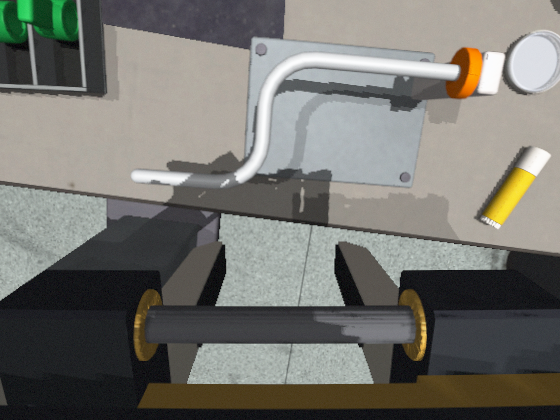

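Run:
```python
from h import *
d=np.load("pics/w4.npz"); P=d["P"]; c=dict(R=d["R"],t=d["t"],K=d["K"],D=d["D"]); f=d["f"]
m=(P[...,2]>118)&(P[...,2]<145); m[230:]=False; m[:,455:]=False
vs,us=np.where(m); print(us.min(),us.max())
def mid_col(u):
    v=np.where(m[:,u])[0]; v=v[(v>40)&(v<200)]; return ray(c,u,(v.min()+v.max())/2,130)[:2]
def mid_row(r):
    u=np.where(m[r])[0]; u=u[(u>200)&(u<320)]; return ray(c,(u.min()+u.max())/2,r,130)[:2]
A=np.array([mid_col(u) for u in range(140,215,5)]); B=np.array([mid_row(r) for r in range(108,150,4)]); C=np.array([mid_col(u) for u in range(325,450,5)])
res={}
for n,Q in(("A",A),("B",B),("C",C)):
    k=cv2.fitLine(Q.astype(np.float32),cv2.DIST_L2,0,.01,.01).ravel(); ang=np.degrees(np.arctan2(k[1],k[0])); print(n,Q[0].round(1),Q[-1].round(1),"ang",ang, "res",np.abs((Q-k[2:])@np.array([-k[1],k[0]])).max().round(2)); res[n]=k
def X(a,b):
    M=np.c_[a[:2],-b[:2]]; s=np.linalg.solve(M,b[2:]-a[2:]); return a[2:]+s[0]*a[:2]
c1=X(res["A"],res["B"]); c2=X(res["B"],res["C"]); print("corners",c1,c2,np.linalg.norm(c1-c2))
ut=us[(vs>165)&(vs<190)].min(); vt=vs[us==ut].mean(); tip=ray(c,ut,vt,130); print("tip",ut,vt,tip, np.linalg.norm(tip[:2]-c1))
h=cv2.cvtColor(f,cv2.COLOR_BGR2HSV); o=(h[...,0]>5)&(h[...,0]<22)&(h[...,1]>180)&(h[...,2]>120); o[:,:440]=False; o[:,490:]=False
q=P[o]; print("orange",np.where(o.any(0))[0][[0,-1]],q.mean(0),np.percentile(q,[2,98],axis=0)); 
r=P[m&(np.arange(560)[None]>330)]; print("rod top z C",np.percentile(r[:,2],95)); r=P[m&(np.arange(560)[None]<210)]; print("A",np.percentile(r[:,2],95))
```

```text
131 454
A [ 423.2 -221. ] [ 426.8 -278.6] ang -86.006874 res 0.45
B [ 490.4 -315.8] [ 459.2 -316.9] ang 2.7636662 res 0.58
C [ 531.3 -356.8] [ 536.2 -449.6] ang -87.03481 res 0.41
corners [ 429.8354  -318.87967] [ 529.1964  -314.08325] 99.47673
tip 131 176.0 [ 422.15940016 -213.58601907  130.        ] 105.57307207977331
orange [457 481] [nan nan nan] [[nan nan nan]
 [nan nan nan]]
rod top z C 136.6742046008825
A 136.50435249273173
```

```bash
cat > fins.py <<'E'
from h import *
c=cam("wrist"); s=state(); P=cloud(c); f=c["frame"]; hsv=cv2.cvtColor(f,cv2.COLOR_BGR2HSV).astype(int)
ty=rot(s["tool_rot"])[:,1]; print("tcp",s["tool_pos"].round(1),"psi",np.degrees(np.arctan2(ty[1],ty[0])).round(2),"gap",round(s["finger_gap"]*93,1),"F",s["contact_force"].round(1),"t",s["clock"])
m=((hsv[...,0]>40)&(hsv[...,0]<80)&(hsv[...,1]>120)).astype(np.uint8)
k,l,st,ce=cv2.connectedComponentsWithStats(m)
for i in range(1,k):
    if st[i,4]<150: continue
    q=P[l==i]; q=q[np.isfinite(q[:,2])]
    if len(q)<50: continue
    zt=np.percentile(q[:,2],97); fin=q[q[:,2]>zt-8]; r=cv2.minAreaRect(fin[:,:2].astype(np.float32))
    print(st[i].tolist(),"top",zt.round(1),"zmin",q[:,2].min().round(1),"fin",np.round(r[0],1),np.round(r[1],1),round(r[2],1))
E
python3 -m creep '[[[0,0,0,-10.6],[0,0,0,-10.6],[0,0,0,-10.6],[0,0,0,-10.6],[0,0,0,-10.6],[0,0,0,-10.6],[0,0,0,-10.6],[0,0,0,-10.6],[4,2.5,0,0],[4,2.5,0,0]]]' 5 && python3 -m creep '[[[4,2.5,0,0],[4,2.5,0,0],[4,2.5,0,0],[0,0,0,0],[0,0,0,0]]]' >/dev/null; python3 fins.py
```

```text
clock: 16.7
tool_pos: [466.3, -250.5, 269.8]
tool_rot: [2.166, 2.275, 0.001]
contact_force: [1.0, -0.2, 0.3]
finger_gap: 0.538
grasp_force: 0.0
tcp [ 534.4 -129.   269.4] psi 2.83 gap 50.0 F [-0.1 -0.3 -0.6] t 17.375
[267, 20, 41, 41, 1467] top 88.9 zmin 4.6 fin [534.4  10.9] [25.9 14.3] 7.2
[269, 83, 38, 33, 1187] top 89.0 zmin 4.5 fin [539.1 -44.8] [25.2 13.9] 3.0
[276, 139, 37, 32, 1123] top 88.8 zmin 3.1 fin [548.4 -99.6] [25.7 14.1] 0.7
```

```bash
python3 -m creep '[[[2.87,1.54,3,1],[0,0,5,0],[0,0,5,0],[0,0,4,0],[0,0,1.9,0],[0,0,0,0],[0,0,0,0]]]' && python3 -m creep '[[[0,0,0,0],[0,0,0,0],[0,0,0,0],[0,0,0,0]]]' 1 20 && python3 -c "
from h import *
s=state(); print(s['tool_pos'],s['contact_force'],s['finger_gap']*93)"
```

```text
clock: 18.25
tool_pos: [550.1, -100.4, 82.2]
tool_rot: [2.185, 2.254, 0.002]
contact_force: [-0.3, -0.1, -0.2]
finger_gap: 0.543
grasp_force: 0.0
clock: 18.75
tool_pos: [549.0, -99.7, 80.6]
tool_rot: [2.186, 2.256, 0.0]
contact_force: [-0.1, 0.0, 3.9]
finger_gap: 0.279
grasp_force: 20.0
[549.03666951 -99.67125107  80.57301326] [-0.10726615  0.01939269  3.85873234] 25.965138835894848
```

```bash
python3 -m creep '[[[0,0,-3,0],[0,0,-5,0],[0,0,-2,-1.3],[-1.83,-3.28,0,0],[-1.83,-3.28,0,0],[-1.83,-3.28,0,0],[-1.83,-3.28,0,0],[0,0,0.9,0],[0,0,0,0],[0,0,0,0]]]' >/dev/null
python3 - <<'E'
from h import *
c=cam("wrist"); cv2.imwrite("pics/w5.png",c["frame"]); s=state(); ty=rot(s["tool_rot"])[:,1]; print(s["tool_pos"],np.degrees(np.arctan2(ty[1],ty[0])),s["finger_gap"]*93)
c=cam("scene"); cv2.imwrite("pics/s5.png",cv2.resize(c["frame"][160:300,220:440],None,fx=2,fy=2)); 
a=cv2.imread("pics/s5.png"); b=cv2.imread("pics/w5.png")
cv2.imwrite("pics/j5.png",np.vstack([cv2.resize(a,(440,280)),cv2.resize(b,(400,300)) if 0 else cv2.copyMakeBorder(cv2.resize(b,(400,300)),0,0,0,40,cv2.BORDER_CONSTANT)]))
E
```

```text
[ 422.1797646  -179.28737333  170.84924638] 3.1694777474714684 25.873845697331685
```

View pics/j5.png

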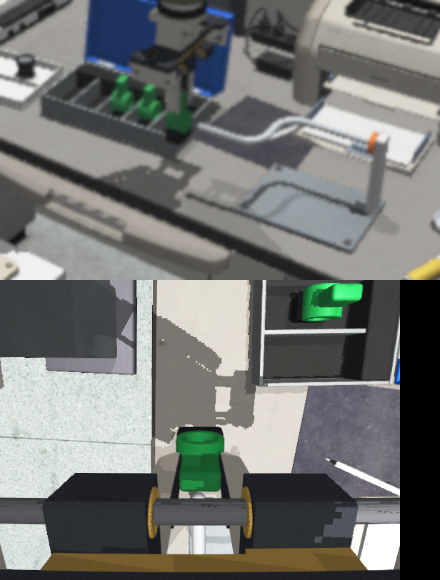

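```bash
python3 -m creep '[[[-1.5,0,0.1,0],[-1.5,0,0,0],[-1.2,0,0,0],[0,0,0,0]]]'; python3 -m creep '[[[-1.5,0,0,0],[-1.5,0,0,0],[-1.6,0,0,0],[-1.6,0,0,0],[0,0,0,0]]]'
```

```text
clock: 20.6
tool_pos: [423.8, -222.9, 170.0]
tool_rot: [-2.162, -2.279, 0.0]
contact_force: [0.5, -0.7, -1.8]
finger_gap: 0.281
grasp_force: 20.0
clock: 21.22
tool_pos: [427.2, -284.9, 170.0]
tool_rot: [-2.162, -2.279, 0.0]
contact_force: [-0.1, 0.9, -3.0]
finger_gap: 0.279
grasp_force: 20.0
```

```bash
python3 -m creep '[[[-0.624,0.055,0,-10],[-0.624,0.055,0,-10],[-0.624,0.055,0,-10],[-0.624,0.055,0,-10],[-0.624,0.055,0,-10]]]'; python3 -m creep '[[[-0.624,0.055,0,-10],[-0.624,0.055,0,-10],[-0.624,0.055,0,-10],[-0.624,0.055,0,-10],[0,0,0,0]]]'; python3 -m creep '[[[-1.4,0,0,0],[-1.4,0,0,0],[0,0,0,0],[0,0,0,0]]]'; python3 -c "
from h import *
s=state(); ty=rot(s['tool_rot'])[:,1]; print(s['tool_pos'],np.degrees(np.arctan2(ty[1],ty[0])),s['finger_gap']*93)"
```

```text
clock: 21.85
tool_pos: [441.7, -310.2, 169.9]
tool_rot: [-0.985, -2.983, -0.001]
contact_force: [-0.3, 0.6, -1.6]
finger_gap: 0.281
grasp_force: 20.0
clock: 22.48
tool_pos: [465.4, -317.2, 169.9]
tool_rot: [0.084, -3.14, -0.001]
contact_force: [-0.6, -0.3, -1.1]
finger_gap: 0.28
grasp_force: 20.0
clock: 22.98
tool_pos: [493.1, -315.9, 169.8]
tool_rot: [0.085, -3.14, -0.001]
contact_force: [0.6, 0.1, -2.4]
finger_gap: 0.273
grasp_force: 20.0
[ 493.13880273 -315.86059681  169.81887973] 93.09179358525932 25.41642449635402
```

```bash
python3 -m creep '[[[-0.624,-0.055,0,10],[-0.624,-0.055,0,10],[-0.624,-0.055,0,10],[-0.624,-0.055,0,10],[-0.624,-0.055,0,10]]]'; python3 -m creep '[[[-0.624,-0.055,0,10],[-0.624,-0.055,0,10],[-0.624,-0.055,0,10],[-0.624,-0.055,0,10],[0,0,0,0],[-1.5,0,0,0],[-1.5,0,0,0],[-1.5,0,0,0],[-1.5,0,0,0],[-1.5,0,0,0]]]'; python3 -m creep '[[[-0.7,0,0,0],[-0.4,0,0,0],[0,0,0,0],[0,0,0,0]]]'; python3 -c "
from h import *
s=state(); ty=rot(s['tool_rot'])[:,1]; print(s['tool_pos'],np.degrees(np.arctan2(ty[1],ty[0])),s['finger_gap']*93)"
```

```text
clock: 23.6
tool_pos: [521.1, -327.4, 170.0]
tool_rot: [-1.259, -2.878, -0.0]
contact_force: [-0.5, -0.1, -1.5]
finger_gap: 0.278
grasp_force: 20.0
clock: 24.85
tool_pos: [534.9, -426.1, 169.9]
tool_rot: [-2.161, -2.281, 0.0]
contact_force: [0.1, -0.7, -1.2]
finger_gap: 0.28
grasp_force: 20.0
clock: 25.35
tool_pos: [535.7, -435.4, 170.0]
tool_rot: [-2.16, -2.281, -0.0]
contact_force: [0.8, -0.5, -1.0]
finger_gap: 0.281
grasp_force: 20.0
[ 535.68076212 -435.43782328  170.02822895] 3.1243007404212157 26.120159375284864
```

```bash
python3 -m creep '[[[-0.5,0,0.3,0],[0,0,0,0]]]';python3 -m creep '[[[-0.2,0,0.1,0],[0,0,0,0]]]';python3 -m creep '[[[-0.2,0,0,0],[0,0,0,0]]]'
```

```text
clock: 25.6
tool_pos: [535.6, -441.0, 166.6]
tool_rot: [-2.16, -2.28, 0.0]
contact_force: [-1.1, 0.2, -1.1]
finger_gap: 0.277
grasp_force: 20.0
clock: 25.85
tool_pos: [535.9, -443.0, 165.9]
tool_rot: [-2.161, -2.281, 0.0]
contact_force: [0.1, 0.2, -1.0]
finger_gap: 0.275
grasp_force: 20.0
clock: 26.1
tool_pos: [535.9, -443.6, 166.0]
tool_rot: [-2.158, -2.28, -0.002]
contact_force: [-1.2, 6.9, 2.1]
finger_gap: 0.279
grasp_force: 20.0
```

```bash
python3 -m creep '[[[0,0,0.15,0],[0,0,0,0]]]' >/dev/null; python3 -m creep '[[[0,0,0,0],[0,0,0,0],[0,0,-1,0],[0,0,-4.5,0],[0,0,-5,0],[5.2,0.27,0,0],[5.2,0.27,0,0],[5.2,0.27,0,0],[5.2,0.27,0,0],[5.2,0.27,0,0]]]' 5; python3 -m creep '[[[5.2,0.27,0,0],[0,0,0,0],[0,0,0,0]]]' >/dev/null; python3 fins.py
python3 - <<'E'
from h import *
for n in ["scene","side"]:
    c=cam(n); P=cloud(c); h=cv2.cvtColor(c["frame"],cv2.COLOR_BGR2HSV).astype(int)
    g=(h[...,0]>40)&(h[...,0]<80)&(h[...,1]>90)&(P[...,1]<-200)&(P[...,1]>-600)&(P[...,0]>350)&(P[...,0]<650)
    q=P[g]; print(n,len(q),q.mean(0).round(),np.percentile(q,[3,97],axis=0).round().tolist())
E
```

```text
clock: 27.6
tool_pos: [535.5, -183.1, 270.7]
tool_rot: [2.16, 2.279, 0.001]
contact_force: [0.8, 0.7, 0.6]
finger_gap: 0.535
grasp_force: 0.0
tcp [ 535.5 -133.4  270.1] psi 3.07 gap 50.0 F [-0.1  0.9 -0.8] t 28.025
[266, 14, 41, 42, 1496] top 88.8 zmin 5.3 fin [534.5  10.8] [26.  14.8] 7.6
[269, 78, 37, 33, 1187] top 89.0 zmin 4.4 fin [538.9 -45.3] [25.1 13.8] 3.1
scene 126 [ 526. -445.  140.] [[516.0, -456.0, 109.0], [542.0, -432.0, 172.0]]
side 39 [ 545. -434.  125.] [[524.0, -454.0, 107.0], [554.0, -422.0, 143.0]]
```

```bash
python3 -m creep '[[[4.4,0.4,2,0],[4.38,0.4,3,0],[0,0,5,0],[0,0,4.5,0],[0,0,3,0],[0,0,1.5,0],[0,0,0,0],[0,0,0,0]]]' && python3 -m creep '[[[0,0,0,0],[0,0,0,0],[0,0,0,0],[0,0,0,0]]]' 1 20 && python3 -c "
from h import *
s=state(); print(s['tool_pos'],s['contact_force'],s['finger_gap']*93)"
```

```text
clock: 29.12
tool_pos: [539.8, -44.9, 81.1]
tool_rot: [2.16, 2.279, 0.002]
contact_force: [0.1, -0.1, 0.2]
finger_gap: 0.536
grasp_force: 0.0
clock: 29.62
tool_pos: [538.9, -44.4, 80.1]
tool_rot: [2.16, 2.28, 0.001]
contact_force: [-0.1, 0.8, 3.7]
finger_gap: 0.281
grasp_force: 20.0
[538.93512027 -44.38474777  80.05759143] [-0.06355728  0.77980215  3.72082184] 26.15025648719105
```

```bash
python3 -m creep '[[[0,0,-3,0],[0,0,-5,0],[0,0,-2,0],[-3.21,-3.1,0,0],[-3.21,-3.1,0,0],[-3.21,-3.1,0,0],[-3.21,-3.1,0,0],[0,0,1,0],[0,0,0,0],[0,0,0,0]]]' >/dev/null
python3 - <<'E'
from h import *
c=cam("wrist"); s=state(); ty=rot(s["tool_rot"])[:,1]; print(s["tool_pos"],np.degrees(np.arctan2(ty[1],ty[0])),s["finger_gap"]*93)
P=cloud(c); h=cv2.cvtColor(c["frame"],cv2.COLOR_BGR2HSV).astype(int)
g=(h[...,0]>40)&(h[...,0]<80)&(h[...,1]>90)&(P[...,0]<470); q=P[g]; q=q[q[:,2]<160]; print(np.percentile(q,[2,50,98],axis=0).round())
E
```

```text
[ 422.22999953 -178.48745576  169.39387924] 3.182284119173002 25.76205388601298
[[ 405. -173.  116.]
 [ 422. -168.  143.]
 [ 439. -163.  159.]]
```

```bash
python3 -m creep '[[[-1.5,0,0,0],[-1.5,0,0,0],[-1.2,0,0,0],[0,0,0,0]]]'; python3 -m creep '[[[-1.5,0,0,0],[-1.5,0,0,0],[-1.6,0,0,0],[-1.7,0,0,0],[0,0,0,0]]]'
```

```text
clock: 31.42
tool_pos: [423.9, -222.4, 169.5]
tool_rot: [-2.162, -2.279, 0.0]
contact_force: [-0.5, 0.2, -1.5]
finger_gap: 0.278
grasp_force: 20.0
clock: 32.05
tool_pos: [427.3, -285.5, 169.5]
tool_rot: [-2.162, -2.279, 0.0]
contact_force: [0.5, 0.5, -1.8]
finger_gap: 0.277
grasp_force: 20.0
```

```bash
python3 -m creep '[[[-0.624,0.055,0,-10],[-0.624,0.055,0,-10],[-0.624,0.055,0,-10],[-0.624,0.055,0,-10],[-0.624,0.055,0,-10]]]'; python3 -m creep '[[[-0.624,0.055,0,-10],[-0.624,0.055,0,-10],[-0.624,0.055,0,-10],[-0.624,0.055,0,-10],[0,0,0,0]]]'; python3 -m creep '[[[-1.4,0,0,0],[-1.4,0,0,0],[0,0,0,0],[0,0,0,0]]]'
```

```text
clock: 32.67
tool_pos: [441.8, -310.7, 169.5]
tool_rot: [-0.985, -2.983, -0.001]
contact_force: [-0.6, 0.2, -1.5]
finger_gap: 0.277
grasp_force: 20.0
clock: 33.3
tool_pos: [465.5, -317.7, 169.4]
tool_rot: [0.084, -3.14, -0.001]
contact_force: [-0.4, -0.6, -2.7]
finger_gap: 0.277
grasp_force: 20.0
clock: 33.8
tool_pos: [493.2, -316.4, 169.3]
tool_rot: [0.085, -3.14, -0.0]
contact_force: [-0.7, -0.4, -2.1]
finger_gap: 0.274
grasp_force: 20.0
```

```bash
python3 -m creep '[[[-0.624,-0.055,0,10],[-0.624,-0.055,0,10],[-0.624,-0.055,0,10],[-0.624,-0.055,0,10],[-0.624,-0.055,0,10]]]'; python3 -m creep '[[[-0.624,-0.055,0,10],[-0.624,-0.055,0,10],[-0.624,-0.055,0,10],[-0.624,-0.055,0,10],[0,0,0,0],[-1.5,0,0,0],[-1.5,0,0,0],[-1.5,0,0,0],[-0.7,0,0,0],[0,0,0,0]]]'; python3 -m creep '[[[-0.4,0,0.35,0],[0,0,0,0]]]'
```

```text
clock: 34.42
tool_pos: [521.2, -328.0, 169.5]
tool_rot: [-1.259, -2.878, -0.0]
contact_force: [0.7, -0.5, -1.6]
finger_gap: 0.278
grasp_force: 20.0
clock: 35.67
tool_pos: [533.6, -403.1, 169.3]
tool_rot: [-2.161, -2.28, -0.0]
contact_force: [0.5, 0.1, -1.4]
finger_gap: 0.282
grasp_force: 20.0
clock: 35.92
tool_pos: [533.9, -406.1, 165.5]
tool_rot: [-2.16, -2.28, 0.0]
contact_force: [-0.1, 0.0, -1.5]
finger_gap: 0.283
grasp_force: 20.0
```

```bash
python3 -m creep '[[[-0.5,0,0,0],[0,0,0,0]]]';python3 -m creep '[[[-0.25,0,0,0],[0,0,0,0]]]';python3 -m creep '[[[-0.15,0,0.1,0],[0,0,0,0]]]'
```

```text
clock: 36.17
tool_pos: [534.4, -411.7, 166.2]
tool_rot: [2.16, 2.28, -0.0]
contact_force: [-0.3, -0.2, -0.7]
finger_gap: 0.275
grasp_force: 20.0
clock: 36.42
tool_pos: [534.5, -413.7, 166.1]
tool_rot: [-2.16, -2.281, -0.001]
contact_force: [-0.6, 3.1, 0.1]
finger_gap: 0.281
grasp_force: 20.0
clock: 36.67
tool_pos: [534.7, -413.8, 165.1]
tool_rot: [-2.158, -2.28, -0.003]
contact_force: [-1.7, 7.1, 2.7]
finger_gap: 0.277
grasp_force: 20.0
```

```bash
python3 -m creep '[[[0,0,0.1,0],[0,0,0,0]]]' >/dev/null; python3 -m creep '[[[0,0,0,0],[0,0,0,0],[0,0,-1,0],[0,0,-4.5,0],[0,0,-5,0],[5.05,0.27,0,0],[5.05,0.27,0,0],[5.05,0.27,0,0],[5.05,0.27,0,0],[5.05,0.27,0,0]]]' 5; python3 -m creep '[[[5.05,0.27,0,0],[5.05,0.27,0,0],[0,0,0,0],[0,0,0,0]]]' >/dev/null; python3 fins.py
python3 - <<'E'
from h import *
for n in ["scene","side"]:
    c=cam(n); P=cloud(c); h=cv2.cvtColor(c["frame"],cv2.COLOR_BGR2HSV).astype(int)
    g=(h[...,0]>40)&(h[...,0]<80)&(h[...,1]>90)&(P[...,1]<-200)&(P[...,1]>-600)&(P[...,0]>350)&(P[...,0]<650)
    q=P[g]; print(n,len(q),q.mean(0).round(),np.percentile(q,[3,97],axis=0).round().tolist())
E
```

```text
clock: 38.17
tool_pos: [534.4, -161.3, 270.2]
tool_rot: [2.16, 2.279, 0.001]
contact_force: [0.3, 0.2, 0.0]
finger_gap: 0.538
grasp_force: 0.0
tcp [534.5 -62.3 269.6] psi 3.07 gap 50.1 F [-0.5 -0.6 -0.3] t 38.725
[264, 86, 37, 32, 1158] top 89.0 zmin 4.4 fin [532.8  19.1] [25.2 13. ] 3.2
scene 279 [ 525. -430.  139.] [[516.0, -455.0, 108.0], [543.0, -404.0, 172.0]]
side 59 [ 547. -419.  130.] [[534.0, -444.0, 105.0], [554.0, -395.0, 161.0]]
```

```bash
python3 -m creep '[[[4.1,0.13,2,0],[4.04,0.14,3,0],[0,0,5,0],[0,0,4.5,0],[0,0,3,0],[0,0,1.45,0],[0,0,0,0],[0,0,0,0]]]' && python3 -m creep '[[[0,0,0,0],[0,0,0,0],[0,0,0,0],[0,0,0,0]]]' 1 20 && python3 -c "
from h import *
s=state(); print(s['tool_pos'],s['contact_force'],s['finger_gap']*93)"
```

```text
clock: 39.83
tool_pos: [533.9, 19.6, 81.2]
tool_rot: [2.16, 2.279, 0.003]
contact_force: [1.0, 0.2, 1.0]
finger_gap: 0.534
grasp_force: 0.0
clock: 40.33
tool_pos: [532.9, 20.0, 80.1]
tool_rot: [2.16, 2.28, 0.001]
contact_force: [-0.5, -0.8, 3.1]
finger_gap: 0.279
grasp_force: 19.9
[532.88919645  20.00627719  80.06803785] [-0.54277904 -0.82284481  3.05864981] 25.964707710409947
```

```bash
python3 -m creep '[[[0,0,-3,0],[0,0,-5,0],[0,0,-2,0],[-3.86,-2.43,0,0],[-3.86,-2.43,0,0],[-3.86,-2.43,0,0],[-3.86,-2.43,0,0],[-3.86,-2.43,0,0],[0,0,1,0],[0,0,0,0]]]' >/dev/null; python3 -m creep '[[[0,0,0,0]]]' >/dev/null
python3 - <<'E'
from h import *
c=cam("wrist"); s=state(); ty=rot(s["tool_rot"])[:,1]; print(s["tool_pos"],np.degrees(np.arctan2(ty[1],ty[0])),s["finger_gap"]*93)
P=cloud(c); h=cv2.cvtColor(c["frame"],cv2.COLOR_BGR2HSV).astype(int)
g=(h[...,0]>40)&(h[...,0]<80)&(h[...,1]>90)&(P[...,0]<470); q=P[g]; q=q[q[:,2]<160]; print(np.percentile(q,[2,50,98],axis=0).round())
E
```

```text
[ 422.15955801 -178.26625355  169.51276752] 3.1939007237518475 25.77508099335409
[[ 405. -173.  116.]
 [ 422. -168.  144.]
 [ 438. -163.  159.]]
```

```bash
python3 -m creep '[[[-1.5,0,0,0],[-1.5,0,0,0],[-1.2,0,0,0],[0,0,0,0]]]'; python3 -m creep '[[[-1.5,0,0,0],[-1.5,0,0,0],[-1.6,0,0,0],[-1.7,0,0,0],[0,0,0,0]]]'
```

```text
clock: 42.25
tool_pos: [423.9, -222.3, 169.5]
tool_rot: [-2.162, -2.279, 0.0]
contact_force: [0.1, 0.1, -1.0]
finger_gap: 0.279
grasp_force: 20.0
clock: 42.88
tool_pos: [427.3, -285.4, 169.5]
tool_rot: [-2.162, -2.279, 0.0]
contact_force: [-1.0, 1.0, -1.9]
finger_gap: 0.278
grasp_force: 20.0
```

```bash
python3 -m creep '[[[-0.624,0.055,0,-10],[-0.624,0.055,0,-10],[-0.624,0.055,0,-10],[-0.624,0.055,0,-10],[-0.624,0.055,0,-10]]]'; python3 -m creep '[[[-0.624,0.055,0,-10],[-0.624,0.055,0,-10],[-0.624,0.055,0,-10],[-0.624,0.055,0,-10],[0,0,0,0]]]'; python3 -m creep '[[[-1.4,0,0,0],[-1.4,0,0,0],[0,0,0,0],[0,0,0,0]]]'
```

```text
clock: 43.5
tool_pos: [441.8, -310.7, 169.4]
tool_rot: [-0.985, -2.983, -0.001]
contact_force: [-0.7, 0.8, -3.0]
finger_gap: 0.277
grasp_force: 20.0
clock: 44.12
tool_pos: [465.4, -317.6, 169.4]
tool_rot: [0.084, -3.14, -0.001]
contact_force: [-0.5, -0.0, -1.8]
finger_gap: 0.277
grasp_force: 20.0
clock: 44.62
tool_pos: [493.2, -316.3, 169.3]
tool_rot: [0.085, -3.14, -0.001]
contact_force: [-0.4, 0.3, -1.5]
finger_gap: 0.28
grasp_force: 20.0
```

```bash
python3 -m creep '[[[-0.624,-0.055,0,10],[-0.624,-0.055,0,10],[-0.624,-0.055,0,10],[-0.624,-0.055,0,10],[-0.624,-0.055,0,10]]]'; python3 -m creep '[[[-0.624,-0.055,0,10],[-0.624,-0.055,0,10],[-0.624,-0.055,0,10],[-0.624,-0.055,0,10],[0,0,0,0],[-1.2,0,0,0],[-1.1,0,0,0],[0,0,0,0]]]'; python3 -m creep '[[[-0.4,0,0.35,0],[0,0,0,0]]]'
```

```text
clock: 45.25
tool_pos: [521.2, -327.9, 169.5]
tool_rot: [-1.259, -2.878, -0.0]
contact_force: [-0.3, 0.1, -2.1]
finger_gap: 0.278
grasp_force: 20.0
clock: 46.25
tool_pos: [532.0, -374.6, 169.5]
tool_rot: [2.16, 2.281, -0.0]
contact_force: [0.7, -0.1, -1.0]
finger_gap: 0.278
grasp_force: 20.0
clock: 46.5
tool_pos: [532.2, -377.3, 165.4]
tool_rot: [-2.16, -2.28, 0.0]
contact_force: [-0.2, 1.1, -1.4]
finger_gap: 0.28
grasp_force: 20.0
```

```bash
python3 -m creep '[[[-0.4,0,0,0],[0,0,0,0]]]';python3 -m creep '[[[-0.2,0,0,0],[0,0,0,0]]]';python3 -m creep '[[[-0.15,0,0.1,0],[0,0,0,0]]]'
```

```text
clock: 46.75
tool_pos: [532.7, -381.6, 166.1]
tool_rot: [2.16, 2.281, -0.0]
contact_force: [-0.8, 0.5, -1.4]
finger_gap: 0.278
grasp_force: 20.0
clock: 47.0
tool_pos: [532.8, -383.4, 166.1]
tool_rot: [2.16, 2.281, 0.0]
contact_force: [-0.0, 0.1, -1.3]
finger_gap: 0.275
grasp_force: 20.0
clock: 47.25
tool_pos: [533.0, -383.6, 165.1]
tool_rot: [-2.159, -2.28, -0.002]
contact_force: [-0.7, 7.2, 1.4]
finger_gap: 0.274
grasp_force: 20.0
```

```bash
python3 -m creep '[[[0,0,0.1,0],[0,0,0,0]]]' >/dev/null; python3 -m creep '[[[0,0,0,0],[0,0,0,0],[0,0,-1,0],[0,0,-4.5,0],[0,0,-5,0],[-4,0,0,0],[-4,0,0,0],[-4,0,0,0],[0,0,0,0],[0,0,0,0]]]' 5
python3 - <<'E'
from h import *
c=cam("wrist"); P=cloud(c)
h=cv2.cvtColor(c["frame"],cv2.COLOR_BGR2HSV).astype(int)
g=(h[...,0]>40)&(h[...,0]<80)&(h[...,1]>90); q=P[g]; fin=q[q[:,2]>160]; ys=np.sort(fin[:,1]); print("fin top z",ys.size, np.percentile(fin[:,2],[5,95]))
for a in np.split(ys,np.where(np.diff(ys)>4)[0]+1):
    if len(a)>20: print(a.min().round(1),a.max().round(1),len(a))
s=cam("scene")["frame"]
cv2.imwrite("pics/j6.png",np.vstack([c["frame"][:260],cv2.resize(s[160:300,180:460],(560,280))]))
E
```

```text
clock: 48.75
tool_pos: [539.4, -504.7, 269.4]
tool_rot: [2.161, 2.28, 0.0]
contact_force: [-0.3, 0.5, -0.2]
finger_gap: 0.539
grasp_force: 0.0
fin top z 2816 [168.59143069 297.21808148]
-511.7 -465.6 177
-451.2 -436.7 774
-421.4 -406.6 871
-391.3 -376.3 994
```

View pics/j6.png

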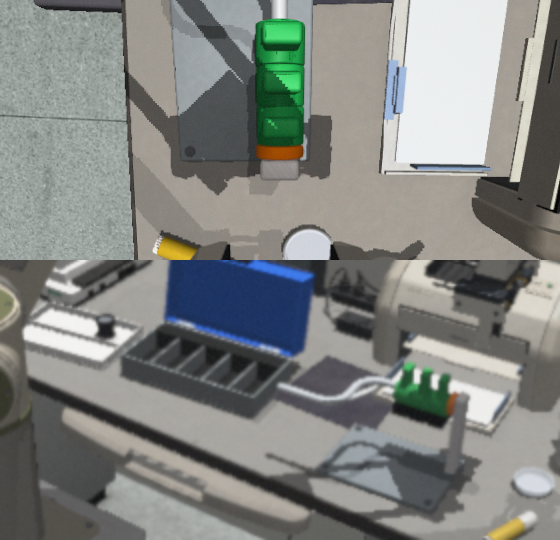

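```bash
python3 -m creep '[[[0,0,0,10.7],[0,0,0,10.7],[0,0,0,10.7],[0,0,0,10.7],[0,0,0,10.7],[0,0,0,10.7],[0,0,0,10.7],[0,0,0,10.7],[0,0,0,2.9]]]' 5 >/dev/null; python3 -m creep '[[[1.625,-4.66,0,0],[1.625,-4.66,0,0],[1.625,-4.66,0,0],[1.625,-4.66,0,0],[1.625,-4.66,0,0],[1.625,-4.66,0,0],[1.625,-4.66,0,0],[1.625,-4.66,0,0],[1.625,-4.66,0,0]]]' >/dev/null;  python3 -m creep '[[[1.625,-4.66,0,0],[1.625,-4.66,0,0],[0,0,0,0],[0,0,0,0]]]' >/dev/null
python3 - <<'E'
from h import *
c=cam("wrist"); s=state(); ty=rot(s["tool_rot"])[:,1]; print(s["tool_pos"],np.degrees(np.arctan2(ty[1],ty[0])),s["finger_gap"]*93); cv2.imwrite("pics/w7.png",c["frame"])
E
```

```text
[676.06120162  20.17257497 269.51130415] -85.39135721638256 49.740347351048484
```

View pics/w7.png

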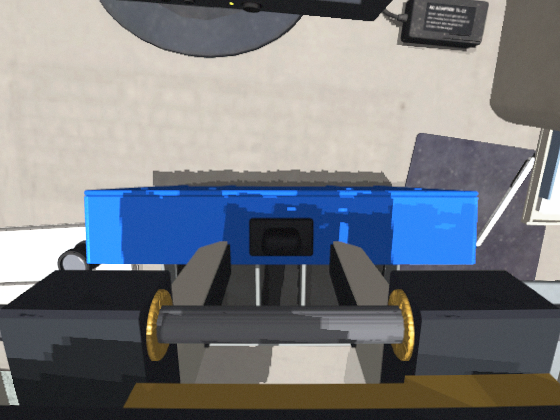

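```bash
python3 -m creep '[[[0,0,4,0],[0,0,2.6,0],[0,0,0,0]]]' && python3 -m creep '[[[0,0,0,0],[0,0,0,0],[0,0,0,0],[0,0,0,0]]]' 0 30 && python3 -m creep '[[[-1.25,0,-0.38,0],[-2.15,0,-0.46,0],[-2.19,0,-0.18,0],[-2.2,0,0.1,0],[-2.16,0,0.39,0],[-2.09,0,0.66,0],[-1.99,0,0.93,0]]]' && python3 -m creep '[[[-1.85,0,1.18,0],[-1.68,0,1.41,0],[-1.49,0,1.62,0],[-1.27,0,1.8,0],[-1.02,0,1.95,0],[-0.68,0,1.79,0],[0,0,0,0]]]'
```

```text
clock: 52.02
tool_pos: [676.8, 18.9, 203.4]
tool_rot: [3.139, 0.123, 0.003]
contact_force: [-0.0, -0.4, 0.4]
finger_gap: 0.535
grasp_force: 0.0
clock: 52.52
tool_pos: [676.4, 20.5, 203.2]
tool_rot: [3.139, 0.126, 0.0]
contact_force: [-0.6, -0.3, 2.3]
finger_gap: 0.257
grasp_force: 30.5
clock: 53.4
tool_pos: [537.3, 9.4, 194.4]
tool_rot: [3.139, 0.126, 0.007]
contact_force: [1.2, 0.8, 5.5]
finger_gap: 0.259
grasp_force: 30.0
clock: 54.28
tool_pos: [454.9, 2.8, 93.6]
tool_rot: [-3.139, -0.126, 0.006]
contact_force: [-5.8, -0.8, -0.0]
finger_gap: 0.257
grasp_force: 30.0
```

```bash
python3 -m creep '[[[-0.35,0,1.2,0],[-0.2,0,1.2,0],[0,0,0.3,0],[0,0,0,0]]]';  python3 -m creep '[[[0,0,0.2,0],[0,0,0,0]]]'; python3 -m creep '[[[0,0,0.15,0],[0,0,0,0]]]'
```

```text
clock: 54.78
tool_pos: [449.5, 2.4, 67.4]
tool_rot: [-3.139, -0.126, 0.007]
contact_force: [-9.1, -1.6, 0.8]
finger_gap: 0.258
grasp_force: 30.0
clock: 55.02
tool_pos: [449.3, 2.4, 65.5]
tool_rot: [-3.139, -0.126, 0.008]
contact_force: [-9.9, -2.6, 2.5]
finger_gap: 0.256
grasp_force: 30.0
clock: 55.28
tool_pos: [449.1, 2.4, 64.0]
tool_rot: [-3.139, -0.126, 0.009]
contact_force: [-11.5, -1.8, 2.8]
finger_gap: 0.258
grasp_force: 30.0
```

```bash
python3 -m creep '[[[0,0,0.15,0],[0,0,0,0]]]';  python3 -m creep '[[[0,0,0.15,0],[0,0,0,0]]]'; python3 -m creep '[[[0,0,0.15,0],[0,0,0,0]]]'
```

```text
clock: 55.52
tool_pos: [449.0, 2.4, 62.4]
tool_rot: [-3.139, -0.126, 0.009]
contact_force: [-12.1, -2.6, 2.8]
finger_gap: 0.255
grasp_force: 30.0
clock: 55.78
tool_pos: [448.9, 2.4, 60.9]
tool_rot: [-3.139, -0.126, 0.01]
contact_force: [-11.8, -2.1, 2.7]
finger_gap: 0.255
grasp_force: 30.0
clock: 56.02
tool_pos: [448.8, 2.3, 59.3]
tool_rot: [-3.139, -0.126, 0.01]
contact_force: [-12.6, -1.7, 2.1]
finger_gap: 0.254
grasp_force: 30.0
```

Run:
```python
from h import *
c=cam("wrist"); P=cloud(c); h=cv2.cvtColor(c["frame"],cv2.COLOR_BGR2HSV).astype(int)
b=(h[...,0]>100)&(h[...,0]<130)&(h[...,1]>120)&(P[...,0]>450)&(P[...,0]<700); q=P[b]
for x in range(475,640,15):
    r=q[abs(q[:,0]-x)<4]; 
    if len(r)>5: print(x,np.percentile(r[:,2],90).round(1))
w=c["frame"]; s=cam("scene")["frame"]; cv2.imwrite("pics/j8.png",np.vstack([w[100:360],cv2.resize(s[160:260,210:410],(560,280))]))
```

```text
475 101.2
490 101.2
505 101.0
520 100.7
535 100.4
550 100.1
```

View pics/j8.png

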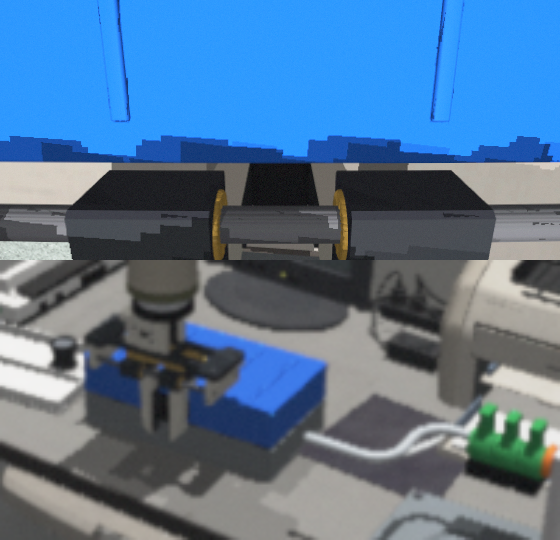

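```bash
python3 -m creep '[[[0,0,0,0],[0,0,0,0],[0,0,0,0],[0,0,-4,0],[0,0,-4,0],[0,0,0,0]]]' 5 && python3 -m creep '[[[0.2,0,0,0],[0,0,0,0],[0,0,0,0],[0,0,0,0],[0,0,0,0]]]' 0 30 && python3 -m creep '[[[0,0,2,0],[0,0,2,0],[0,0,0,0]]]'
python3 - <<'E'
from h import *
c=cam("wrist"); P=cloud(c); h=cv2.cvtColor(c["frame"],cv2.COLOR_BGR2HSV).astype(int)
b=(h[...,0]>100)&(h[...,0]<130)&(h[...,1]>120)&(P[...,0]>450)&(P[...,0]<700); q=P[b]
for x in range(475,640,15):
    r=q[abs(q[:,0]-x)<4]; 
    if len(r)>5: print(x,np.percentile(r[:,2],90).round(1))
E
```

```text
clock: 56.88
tool_pos: [454.3, 2.2, 144.1]
tool_rot: [3.138, 0.126, 0.012]
contact_force: [-0.0, 0.1, 0.3]
finger_gap: 0.535
grasp_force: 0.0
clock: 57.5
tool_pos: [453.3, 2.6, 139.7]
tool_rot: [-3.139, -0.126, 0.001]
contact_force: [0.3, 0.2, 0.0]
finger_gap: 0.05
grasp_force: 0.0
clock: 57.88
tool_pos: [452.0, 2.8, 98.4]
tool_rot: [-3.139, -0.126, 0.005]
contact_force: [0.5, 0.8, 0.3]
finger_gap: 0.007
grasp_force: 0.0
475 101.2
490 101.2
505 101.1
520 100.8
535 100.5
550 100.3
565 100.0
```

```bash
python3 -m creep '[[[0,0,0.4,0],[0,0,0,0]]]'; python3 -m creep '[[[0,0,0.2,0],[0,0,0,0]]]'; python3 -m creep '[[[0,0,0.2,0],[0,0,0,0]]]'
```

```text
clock: 58.18
tool_pos: [453.8, 2.6, 96.4]
tool_rot: [3.139, 0.126, 0.001]
contact_force: [0.4, -0.2, -0.2]
finger_gap: 0.007
grasp_force: 0.0
clock: 58.42
tool_pos: [453.6, 2.6, 94.1]
tool_rot: [3.139, 0.126, 0.001]
contact_force: [-0.1, -0.4, 0.4]
finger_gap: 0.007
grasp_force: 0.1
clock: 58.68
tool_pos: [453.3, 2.6, 91.8]
tool_rot: [-3.139, -0.126, 0.0]
contact_force: [-0.4, -0.1, 0.3]
finger_gap: 0.005
grasp_force: 0.0
```

```bash
python3 -m creep '[[[0,0,0.15,0],[0,0,0,0]]]'; python3 -m creep '[[[0,0,0.1,0],[0,0,0,0]]]'; python3 -m creep '[[[0,0,0.1,0],[0,0,0,0]]]'
```

```text
clock: 58.92
tool_pos: [453.5, 2.6, 91.5]
tool_rot: [3.139, 0.126, -0.0]
contact_force: [-6.8, 0.7, 11.6]
finger_gap: 0.008
grasp_force: 6.0
clock: 59.18
tool_pos: [453.5, 2.6, 91.4]
tool_rot: [3.139, 0.126, -0.0]
contact_force: [-11.2, 0.2, 21.5]
finger_gap: 0.007
grasp_force: 10.7
clock: 59.42
tool_pos: [453.6, 2.6, 91.3]
tool_rot: [3.139, 0.126, -0.001]
contact_force: [-16.3, 1.0, 30.9]
finger_gap: 0.006
grasp_force: 15.4
```

```bash
python3 -m creep '[[[0,0,-0.5,0],[0,0,-3,0],[0,0,-5,0],[0,0,-5,0],[0,0,-3,0],[0,0,0,0],[0,0,0,0]]]'
python3 - <<'E'
from h import *
c=cam("wrist"); P=cloud(c); h=cv2.cvtColor(c["frame"],cv2.COLOR_BGR2HSV).astype(int)
b=(h[...,0]>100)&(h[...,0]<130)&(h[...,1]>120)&(P[...,0]>450)&(P[...,0]<700); q=P[b]
for x in range(475,640,30):
    r=q[abs(q[:,0]-x)<4]; 
    if len(r)>5: print(x,np.percentile(r[:,2],90).round(1))
s=cam("scene")["frame"];t=cam("side")["frame"]; cv2.imwrite("pics/j9.png",np.hstack([cv2.resize(s[160:300,180:400],(440,280)),cv2.resize(t[150:350,180:400],(308,280))]))
E
```

```text
clock: 60.3
tool_pos: [453.0, 2.7, 252.2]
tool_rot: [-3.139, -0.126, 0.002]
contact_force: [-0.0, 0.6, -0.5]
finger_gap: 0.005
grasp_force: 0.0
475 351.1
505 98.7
535 98.7
565 98.7
595 98.8
```

View pics/j9.png

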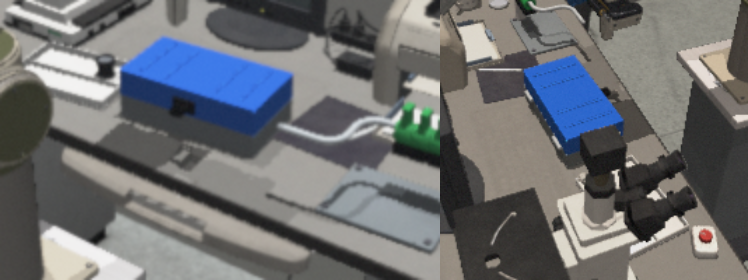

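The picture shows the lid flat and shut, with its top level at 98.7 mm from front to back. The loupe stands upright in the tray, the carriers hang on the rail, and the timer is still where it was.

```bash
python3 -c "
from station import hand_in
print(hand_in())"
```

```text
the job is handed in; nothing more can be done
None
```

The job is handed in: all three green carriers hang in one row against the orange stop, the magnifier (the only wrong item, no dropper in the case) stands in the white tray, the empty case is shut, and the timer was not touched.

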